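Slide the grater plate out of its box and lay it in the washing-up tray

TASK

The grating is done and the steel grater plate has to go to the washing-up. It sits sunk in the grooves on top of its catch box, held by a small sprung catch, so press on its plain end just hard enough to carry it over the catch, slide it along the grooves until it sticks out of the open end of the box far enough to be gripped by its two sides, and draw it right out; the box must stay standing where it is, and the thin plate must not be leaned on hard. Lay the plate (do not drop it) flat and grating side up on the floor of the metal tray, beside the teaspoon, let go of it, and leave the mug, the spice jar, the pepper shaker and the teaspoon where they are.

Things in the scene. Friction and masses are not known exactly. Their poses are not given: they have to be found in the camera images.
- grater_plate: Grater plate: flat steel, 160 mm (its x) by 64 mm (its y) by 4 mm thick, about 0.1 kg; dark grating holes over the middle 95 mm, plain ends. Origin: centre of its underside; z up out of the grating side. It starts in the grooves of the grater box, its +x along the box's +x, underside 52 mm above the box's foot, front end 12 to 18 mm inside the open end of the box, behind the catch.
- plate_thumb (a point): Thumb place on the plate: three fine ribs on the plain end at the plate's -x, 65 mm from its middle, on its top face. The smooth plate slides in its grooves with little friction, well under half of a fingertip's hold, with 1.5 mm of play to each side and above, but must first be pushed over the catch, which takes a few newtons along the groove: too light a press slips there; 10 to 20 N is enough.
- grater_box: Grater box: off-white catch box with green lips along the top, 184 mm (its x) by 84 mm (its y) by 62 mm high, 0.7 kg, loose on the worktop. Origin: centre of its underside. Along both long sides a ledge 52 mm up carries the plate and a lip (57.5 to 62 mm up) covers its outer 3.5 mm, leaving a gap 57 mm wide above the plate; the plate's top lies 6 mm below the lips' top.
- box_mouth (a point): Middle of the open end of the grater box, at ledge height: 92 mm along the box's +x from its origin, 52 mm up. The plate can leave the box only here, sliding along the box's +x; the other end has a green stop as high as the lips, its inner face 86 mm from the origin. A sprung steel ball (the catch) 6.5 mm inside this end stands 2 mm over the ledge.
- tray: Washing-up tray: plain aluminium tray on the hob, 250 mm (its x) by 170 mm (its y), rim 20 mm high and 3 mm thick, floor 3 mm thick; it does not move. Origin: centre of its underside (18.5 mm above the worktop); z up.
- teaspoon: Steel teaspoon, 130 x 27 x 11 mm, lying in the tray along the tray's long side at its -y wall, about 61 mm from the middle line. Origin: centre of its underside, x along its length.
- mug: White mug, rust red inside, in front of the kettle, 93 mm high, 83 mm across. Origin: centre of its underside. A bystander.
- spice_jar: Spice jar with a red cap, in front of the toaster, 45 mm across, 109 mm high. Origin: centre of its underside. A bystander.
- pepper_shaker: Glass pepper shaker with a grey cap, 44 mm across, 90 mm high. Origin: centre of its underside. A bystander.

How it is judged:
By the outcome, as a careful person would: the job done as asked, in the order asked, and still so for the second after the job is handed in, with the robot touching nothing.
It also fails if it takes over 48 s, if anything falls off the work surface, if the arm or the gripper's body presses on something with over 40 N, if the wrist force passes 120 N, or if a joint passes its speed limit or range.

ROBOT

A 7-joint arm with a two-finger parallel gripper is mounted at the origin on a cart in front of the work surface, level with it; the furniture and walls round the work are solid. World frame = base frame: x ahead of the robot, y to its left, z up, the work surface at z = 0. Lengths are in m, angles in rad, forces in N, time in s.
With the tool pointing down it reaches from about 0.425 to 0.825 m from the base axis. Payload 3.6 kg.
Tool frame: the origin (TCP) lies midway between the tips of the shut fingers; the grasp point (between the pads) lies r.grip_point_offset behind it (r.grip_point_offset is the distance from the TCP to the grasp point, in m); z points along the fingers, y is the line along which they close (so a half turn about z gives the same grasp; the last joint's range is limited). The gripper opens to 85 mm and grips with 20 to 120 N. Pads are 22 mm wide; open, the fingers measure 114 mm over their backs; the gripper's body (76 mm by 85 mm) begins 54 mm behind the grasp point. The pads swing forward as they close: fully open they stand 13 mm farther back than shut.
Start: joints at [1.141, 0.615, -0.013, 1.423, 0.008, 1.103, -0.04], TCP at [0.255, -0.598, 0.231] pointing down, gripper open.
Joint ranges: [-3.12, 3.12], [-0.3, 2.06], [-1.34, 1.32], [0.26, 2.42], [-1.36, 4.5], [0.01, 1.98], [-2.84, 2.84]. Speed limits (rad/s): [2.79, 2.79, 3.14, 3.14, 3.14, 3.14, 3.14].

INTERFACE

Orientations are given as a 3x3 rotation matrix whose columns are the frame's x, y, z axes.
In Python, from station import get_obs, optics, workorder, r gives the robot as it stands.
- The arm moves only by the tool send_rows, never from a script. Its argument "increments" is text: rows parted by semicolons, each of 5 numbers parted by spaces: the opening, from 0 (shut) to 1 (fully open), then the shift along the tool's x, y, z each as a share of 400 mm, from -1 to 1, then the turn about the tool's z as a share of 2 rad, from -1 to 1. A call has 1 to 5 rows; each row shifts and turns the commanded pose from where the row before left it, along the tool's axes as they then stand; what a row does not reach is not made up. A row lasts 1/10 s, in which the tool goes at most 50 mm and 8.59 degrees, less where a joint would pass 70% of its speed; a pose out of reach is approached as far as the arm can. A call with a number of a shift or a turn outside -1 to 1 is refused whole. A call with a gripper value outside its range is refused whole. The fingers move at their own pace and stop on an object; the grip force is fixed at half the most. Time passes only in rows, so rows that do not move let the fingers close. It gives the time, the measured TCP pose, the force, the opening and the grip force at its end, in the units of the state.
- get_obs(): the state, without advancing time (a new reading comes with each control period).
- optics.get_image(name): name is "scene" or "top" or "wrist"; returns a dict with "color" (420x560x3 uint8, blue, green, red), "mtx" (3x3 intrinsics, pixels), "cam_to_world" (4x4, takes a point from camera to world coordinates). Camera axes: x right, y up, looking along -z (the intrinsics and any distortion apply to the point x, -y, -z); pixel columns grow to the right and rows downward; lengths in m; the calibration is good to about 2 mm. A picture is of the moment at which its call begins. There is no depth.
- workorder.job_done(): hands the job in; it is judged then, once.
The state is a dict: "time": time; "qpos": joint angles; "qvel": joint speeds; "joint_torque": joint torques, N m; "position": TCP position; "eef_rot": TCP orientation; "ft_force": force on the tool from outside, world axes, zero at the start; "torque": the same for the moment, N m; "width": opening from 0.0 (shut) to 1.0 (fully open); "finger_force": force on a finger pad.
Only numpy, scipy, OpenCV 4.12 (cv2) and the standard library are available. Lean on these libraries where they do the work, as an engineer would, in place of code of your own. Each camera call takes 0.05 s, during which the arm holds its last target. There are 200 camera calls.

## Working session

There is one attempt and no reset: what is moved stays moved. The work goes in short steps, Python scripts to look and compute and a tool call to move; the robot and the scene stay as the last step left them, time stands still between calls to the robot, and variables do not carry over. Pictures are saved under pics/ and viewed, at most 13 in all, crops included, and the job is handed in when it is done.

Besides the shell and the picture viewer there is one more tool, called after "Emit:" as a command line: name --argument value ..., lists and objects as JSON in quotes. send_rows: Moves the arm, as the interface text tells. Its arguments: {"type":"object","properties":{"increments":{"type":"string"}},"required":["increments"]}

```bash
ls; mkdir -p pics
cat > h.py <<'E'
import numpy as np, cv2
from station import get_obs, optics, workorder, r
def pic(n,f):
    d=optics.get_image(n); cv2.imwrite('pics/'+f,d['color']); np.savez('pics/'+f+'.npz',**{k:d[k] for k in('color','mtx','cam_to_world')}); return d
def ray(d,u,v):
    K=d['mtx']; T=d['cam_to_world']
    c=np.array([(u-K[0,2])/K[0,0],-(v-K[1,2])/K[1,1],-1.]); return T[:3,3],T[:3,:3]@c
def onz(d,u,v,z):
    o,w=ray(d,u,v); return o+w*(z-o[2])/w[2]
def proj(d,p):
    K=d['mtx']; T=d['cam_to_world']; c=T[:3,:3].T@(np.array(p)-T[:3,3]); return K[0,0]*c[0]/-c[2]+K[0,2], K[1,1]*-c[1]/-c[2]+K[1,2]
E
python3 - <<'E'
from h import *
a=pic('top','t0.png');b=pic('scene','s0.png')
for d in(a,b):print([k for k in d],d['mtx'].round(1).tolist(),d['cam_to_world'].round(3).tolist())
o=get_obs();print(o['time'],o['position'],o['eef_rot'].round(3) if hasattr(o['eef_rot'],'round') else o['eef_rot'],r.grip_point_offset)
E
```

```text
pics
['color', 'mtx', 'cam_to_world'] [[433.5, 0.0, 286.4], [0.0, 433.5, 204.9], [0.0, 0.0, 1.0]] [[-0.024, 0.99, -0.136, 0.422], [-1.0, -0.022, 0.01, 0.162], [0.006, 0.136, 0.991, 0.946], [0.0, 0.0, 0.0, 1.0]]
['color', 'mtx', 'cam_to_world'] [[390.1, 0.0, 283.9], [0.0, 390.1, 208.6], [0.0, 0.0, 1.0]] [[-0.832, 0.303, -0.465, 0.076], [-0.555, -0.434, 0.71, 0.858], [0.013, 0.848, 0.529, 0.572], [0.0, 0.0, 0.0, 1.0]]
0.1 [ 0.2545504  -0.5973554   0.23025336] [[ 0.92   0.392 -0.001]
 [ 0.392 -0.92   0.002]
 [-0.    -0.002 -1.   ]] 0.0187
```

View pics/t0.png

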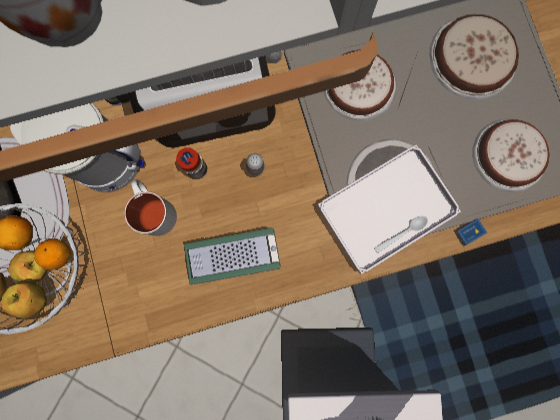

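View pics/s0.png

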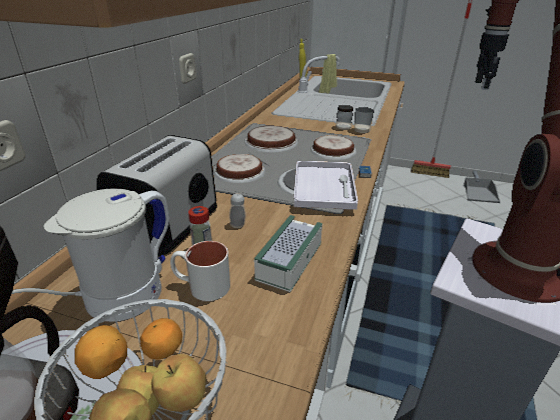

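The top view shows the box at about (233,257) with the ribs on the left, around (198,263). The open end is on the right at (277,247), facing the tray. The tray is at (390,210) and the spoon at (402,234). Next I'll zoom in and measure.

Run:
```python
from h import *
a=np.load('pics/t0.png.npz');im=a['color']
c=cv2.resize(im[215:295,175:295],None,fx=6,fy=6,interpolation=cv2.INTER_CUBIC);cv2.imwrite('pics/c0.png',c)
hsv=cv2.cvtColor(im,cv2.COLOR_BGR2HSV)
m=cv2.inRange(hsv,(60,60,40),(95,255,200));m[:215]=0;m[295:]=0;m[:,:175]=0;m[:,295:]=0
p=cv2.findNonZero(m);print(cv2.minAreaRect(p));
for q in cv2.boxPoints(cv2.minAreaRect(p)):print('lip',q,onz(a,*q,.062).round(4))
# tray: bright low saturation
t=cv2.inRange(hsv,(0,0,185),(180,40,255));t[:140]=0;t[280:]=0;t[:,:310]=0;t[:,465:]=0
t=cv2.morphologyEx(t,cv2.MORPH_OPEN,np.ones((3,3)))
k=max(cv2.findContours(t,0,2)[0],key=cv2.contourArea);print(cv2.minAreaRect(k))
for q in cv2.boxPoints(cv2.minAreaRect(k)):print('tray',q,onz(a,*q,.0385).round(4))
```

```text
((230.94773864746094, 255.93064880371094), (40.26982116699219, 90.50357818603516), 79.5625228881836)
lip [182.79704 244.32683] [0.4674 0.3655 0.062 ]
lip [271.80304 227.93098] [0.4966 0.1844 0.062 ]
lip [279.09845 267.5345 ] [0.4162 0.1712 0.062 ]
lip [190.09244 283.9303 ] [0.3879 0.3502 0.062 ]
((385.868896484375, 208.1717987060547), (75.42121124267578, 112.04424285888672), 57.91781234741211)
tray [318.37265 205.97542] [0.5428 0.0858 0.0385]
tray [413.3063  146.46477] [ 0.6676 -0.1234  0.0385]
tray [453.36514 210.36818] [ 0.527  -0.1994  0.0385]
tray [358.4315  269.87885] [0.4074 0.0072 0.0385]
```

View pics/c0.png

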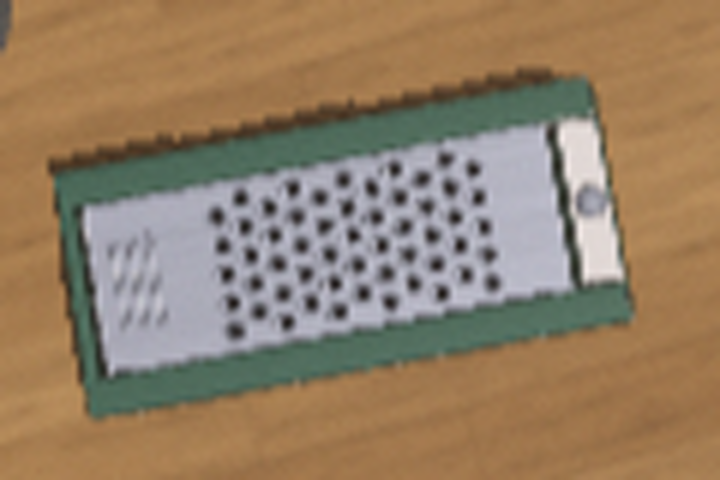

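The crop shows the green lips with corners at about (184,243), (273.5,228), (280,268) and (191,284). The ribs are at (198,262), and the plate's front edge is near (268–271, 236–262). The catch ball is at (273.5,248.5).

```bash
cat >> h.py <<'E'
def rectfit(P,L,W):
    # P: TL(rear,+y) TR(front,+y) BR(front,-y) BL(rear,-y) -> centre, yaw
    from scipy.optimize import least_squares
    M=np.array([[-L,W],[L,W],[L,-W],[-L,-W]])/2
    f=lambda q:(q[:2]+M@np.array([[np.cos(q[2]),np.sin(q[2])],[-np.sin(q[2]),np.cos(q[2])]])-P).ravel()
    d=P[1]-P[0]; s=least_squares(f,[*P.mean(0),np.arctan2(d[1],d[0])]); return s.x,s.fun.round(4)
def delta(x,y,z,a,o=None):
    # tool-frame shift (share) and turn share to reach world x,y,z and tool-x yaw a
    o=o or get_obs();R=np.array(o['eef_rot']);p=np.array(o['position'])
    d=R.T@(np.array([x,y,z])-p); c=np.arctan2(R[1,0],R[0,0]);t=(a-c+np.pi)%(2*np.pi)-np.pi
    return (d/.4).round(4),round(-t/2,4)
E
python3 - <<'E'
from h import *
a=np.load('pics/t0.png.npz')
P=np.array([onz(a,u-.4,v-.4,.062)[:2] for u,v in[(184.1,243.3),(273.6,228),(280.3,268.3),(190.8,284.1)]])
q,e=rectfit(P,.184,.084);print('box',q.round(4),np.degrees(q[2]).round(2),e)
R=np.array([[np.cos(q[2]),-np.sin(q[2])],[np.sin(q[2]),np.cos(q[2])]])
for n,u,v in[('ribs',197.8,262),('ball',273.6,248.4),('front',269.3,249),('rear',190.6,263)]:
    print(n,(R.T@(onz(a,u-.4,v-.4,.056)[:2]-q[:2])).round(4))
P=np.array([onz(a,u,v,.0385)[:2] for u,v in[(318.4,206),(413.3,146.5),(453.4,210.4),(358.4,269.9)]])
t,e=rectfit(P,.25,.17);print('tray',t.round(4),np.degrees(t[2]).round(2),e)
R=np.array([[np.cos(t[2]),-np.sin(t[2])],[np.sin(t[2]),np.cos(t[2])]])
print('spoon',[(R.T@(onz(a,u,v,.027)[:2]-t[:2])).round(3) for u,v in[(376,250),(427,219),(419,222)]])
o=get_obs();print(o['qpos'])
E
```

```text
box [ 0.4428  0.2661 -1.421 ] -81.42 [ 0.0004 -0.0004  0.0009 -0.0001 -0.0004 -0.0007 -0.0008  0.0012]
ribs [-0.0717 -0.0001]
ball [0.0847 0.0005]
front [0.0758 0.0008]
rear [-0.0864  0.0004]
tray [ 0.5361 -0.0574 -1.046 ] -59.93 [ 0.0043  0.0076  0.0048  0.0003 -0.0017 -0.0088 -0.0074  0.0009]
spoon [array([-0.065, -0.065]), array([ 0.064, -0.066]), array([ 0.046, -0.063])]
[ 1.14148604  0.6158386  -0.01263351  1.42470885  0.00814043  1.10339383
 -0.04037556]
```

```bash
cat >> h.py <<'E'
def rows(wps,g,o=None,dec=3):
    # wps: (x,y,z,yaw,n) -> prints rows in calls of 5, rounding error carried on
    o=o or get_obs();R=np.array(o['eef_rot']);p=np.array(o['position'],float);c=np.arctan2(R[1,0],R[0,0]);out=[]
    s=[*p,c]
    for *w,n in wps:
        s0=np.array(s,float)
        for i in range(1,n+1):
            T=s0+(np.array(w)-s0)*i/n
            Rz=np.array([[np.cos(c),np.sin(c),0],[np.sin(c),-np.cos(c),0],[0,0,-1]])
            d=(Rz.T@(T[:3]-p)/.4).round(dec); t=round(-(T[3]-c)/2,dec)
            p=p+Rz@d*.4; c=c-2*t
            out.append(' '.join('%g'%v for v in[g,*(d+0.),t]))
        s=w
    for i in range(0,len(out),5):print('; '.join(out[i:i+5]))
E
python3 - <<'E'
from h import *
rows([(.50,-.15,.23,1.1,11),(.4327,.3333,.15,1.7206,14)],0)
E
```

```text
0 0.091 -0.072 0 -0.032; 0 0.096 -0.065 0 -0.031; 0 0.099 -0.06 0 -0.032; 0 0.103 -0.053 0 -0.032; 0 0.107 -0.047 0 -0.031
0 0.108 -0.039 0 -0.032; 0 0.112 -0.033 0 -0.032; 0 0.113 -0.026 0 -0.031; 0 0.114 -0.018 0.001 -0.032; 0 0.116 -0.011 0 -0.032
0 0.116 -0.004 0 -0.032; 0 0.071 -0.05 0.014 -0.022; 0 0.074 -0.046 0.014 -0.022; 0 0.075 -0.044 0.014 -0.022; 0 0.078 -0.04 0.015 -0.022
0 0.079 -0.036 0.014 -0.022; 0 0.081 -0.033 0.014 -0.023; 0 0.082 -0.029 0.015 -0.022; 0 0.083 -0.026 0.014 -0.022; 0 0.084 -0.022 0.014 -0.022
0 0.086 -0.018 0.014 -0.022; 0 0.085 -0.014 0.015 -0.022; 0 0.087 -0.011 0.014 -0.023; 0 0.087 -0.007 0.014 -0.022; 0 0.087 -0.002 0.015 -0.022
```

Emit:
send_rows --increments "0 0.091 -0.072 0 -0.032; 0 0.096 -0.065 0 -0.031; 0 0.099 -0.06 0 -0.032; 0 0.103 -0.053 0 -0.032; 0 0.107 -0.047 0 -0.031"

```text
time: 0.6
position: [0.3668, -0.3925, 0.231]
eef_rot: [[0.751, 0.66, -0.0], [0.66, -0.751, 0.001], [0.0, -0.001, -1.0]]
ft_force: [0.7, 0.0, -0.8]
width: 0.141
finger_force: 0.0
```

Emit:
send_rows --increments "0 0.108 -0.039 0 -0.032; 0 0.112 -0.033 0 -0.032; 0 0.113 -0.026 0 -0.031; 0 0.114 -0.018 0.001 -0.032; 0 0.116 -0.011 0 -0.032"

```text
time: 1.1
position: [0.4784, -0.1896, 0.2307]
eef_rot: [[0.507, 0.862, -0.001], [0.862, -0.507, 0.0], [-0.0, -0.001, -1.0]]
ft_force: [0.6, -0.6, -0.0]
width: 0.0
finger_force: 0.0
```

Emit:
send_rows --increments "0 0.116 -0.004 0 -0.032; 0 0.071 -0.05 0.014 -0.022; 0 0.074 -0.046 0.014 -0.022; 0 0.075 -0.044 0.014 -0.022; 0 0.078 -0.04 0.015 -0.022"

```text
time: 1.6
position: [0.4803, -0.0112, 0.2077]
eef_rot: [[0.288, 0.958, -0.001], [0.958, -0.288, -0.0], [-0.0, -0.001, -1.0]]
ft_force: [0.3, 1.3, -0.8]
width: -0.001
finger_force: 0.0
```

Emit:
send_rows --increments "0 0.079 -0.036 0.014 -0.022; 0 0.081 -0.033 0.014 -0.023; 0 0.082 -0.029 0.015 -0.022; 0 0.083 -0.026 0.014 -0.022; 0 0.084 -0.022 0.014 -0.022"

```text
time: 2.1
position: [0.4564, 0.1611, 0.1793]
eef_rot: [[0.07, 0.998, -0.001], [0.998, -0.07, -0.0], [-0.0, -0.001, -1.0]]
ft_force: [0.0, 0.3, -0.3]
width: 0.004
finger_force: 0.0
```

Emit:
send_rows --increments "0 0.086 -0.018 0.014 -0.022; 0 0.085 -0.014 0.015 -0.022; 0 0.087 -0.011 0.014 -0.023; 0 0.087 -0.007 0.014 -0.022; 0 0.087 -0.002 0.015 -0.022"

```text
time: 2.6
position: [0.4328, 0.3338, 0.1504]
eef_rot: [[-0.151, 0.989, -0.0], [0.989, 0.151, -0.001], [-0.001, -0.001, -1.0]]
ft_force: [1.2, -0.3, -0.3]
width: -0.001
finger_force: 0.0
```

Emit:
send_rows --increments "0 0 0 0.05 0; 0 0 0 0.05 0; 0 0 0 0.05 0; 0 0 0 0.05 0; 0 0 0 0 0"

```text
time: 3.1
position: [0.4316, 0.331, 0.0683]
eef_rot: [[-0.15, 0.989, -0.005], [0.989, 0.15, -0.004], [-0.004, -0.006, -1.0]]
ft_force: [0.5, -0.7, 0.0]
width: -0.001
finger_force: 0.0
```

Run:
```python
from h import *
a=pic('wrist','w0.png'); o=get_obs();print(o['position'],o['qpos'],o['ft_force'])
q=[.4428,.2661]; 
for x,y,z in[(.092,.042,.062),(.092,-.042,.062),(-.092,.042,.062),(-.092,-.042,.062)]:
    c,s=np.cos(-1.421),np.sin(-1.421);print((x,y),np.round(proj(a,(q[0]+c*x-s*y,q[1]+s*x+c*y,z)),1))
```

```text
[0.43240089 0.33191246 0.06978213] [-0.46134332  0.69583806 -0.36423457  1.88360848  0.394068    0.63656668
 -0.91943784] [-0.53121984  0.47601698  0.16220216]
(0.092, 0.042) [344.7 475.9]
(0.092, -0.042) [220.4 475.1]
(-0.092, 0.042) [367.6 217.8]
(-0.092, -0.042) [199.2 217.4]
```

View pics/w0.png

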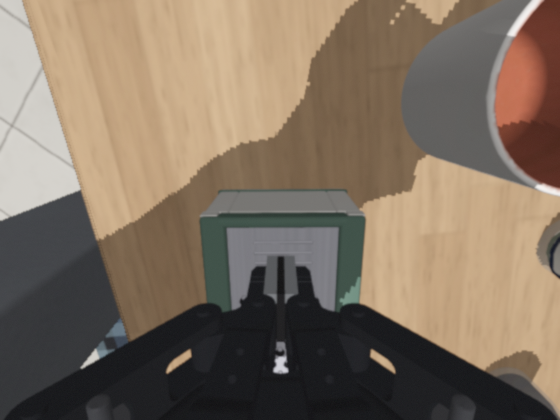

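The wrist view shows the fingertips at (281,257), centred between the lips (201 and 363) and right over the ribs (rows 243–265). I'll descend gently.

Emit:
send_rows --increments "0 0 0 0.012 0; 0 0 0 0.012 0; 0 0 0 0.005 0; 0 0 0 0.002 0; 0 0 0 0 0"

```text
time: 3.65
position: [0.4333, 0.3328, 0.0587]
eef_rot: [[-0.149, 0.989, 0.0], [0.989, 0.149, 0.0], [0.0, 0.0, -1.0]]
ft_force: [-0.6, 0.3, -0.0]
width: 0.002
finger_force: 0.0
```

Emit:
send_rows --increments "0 0 0 0.003 0; 0 0 0 0.003 0; 0 0 0 0.002 0; 0 0 0 0 0"

```text
time: 4.05
position: [0.4336, 0.333, 0.0562]
eef_rot: [[-0.149, 0.989, 0.001], [0.989, 0.149, 0.001], [0.0, 0.001, -1.0]]
ft_force: [0.1, 0.0, 5.5]
width: 0.005
finger_force: 2.4
```

Emit:
send_rows --increments "0 0 0 0.002 0; 0 0 0 0.001 0; 0 0 0 0 0"

```text
time: 4.35
position: [0.4341, 0.3335, 0.0561]
eef_rot: [[-0.149, 0.989, 0.003], [0.989, 0.149, 0.001], [0.001, 0.003, -1.0]]
ft_force: [-0.2, -1.1, 11.8]
width: 0.002
finger_force: 5.6
```

Emit:
send_rows --increments "0 0 0 0.0015 0; 0 -0.01 0 0 0; 0 -0.01 0 0 0; 0 -0.01 0 0 0; 0 -0.01 0 0 0"

```text
time: 4.85
position: [0.4365, 0.3213, 0.0562]
eef_rot: [[-0.151, 0.988, 0.004], [0.988, 0.151, 0.008], [0.007, 0.006, -1.0]]
ft_force: [-1.1, 2.1, 11.2]
width: -0.001
finger_force: 5.7
```

Run:
```python
from h import *
a=pic('top','t1.png');o=get_obs();print(o['position'],o['ft_force'])
cv2.imwrite('pics/c1.png',cv2.resize(a['color'][215:295,175:295],None,fx=5,fy=5,interpolation=cv2.INTER_CUBIC))
```

```text
[0.43668696 0.3200157  0.05615221] [-2.26274234  1.24785602 13.00313816]
```

View pics/c1.png

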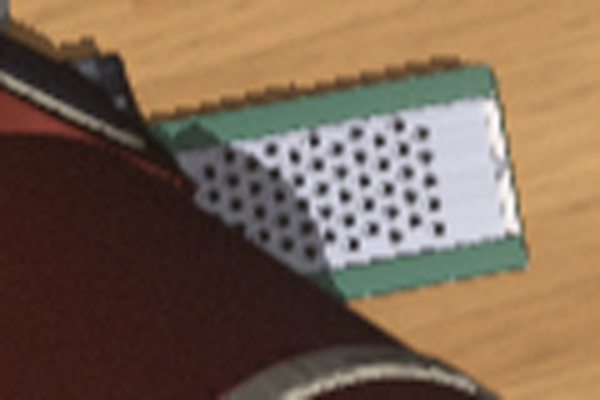

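The plate is sliding with the finger: its front edge has moved from pixel column 269 to about 275, right at the catch. The box corner is still at (280,268).

Emit:
send_rows --increments "0 0 0 0.0015 0; 0 -0.01 0 0 0; 0 -0.01 0 0 0; 0 -0.01 0 0 0; 0 -0.01 0 0 0"

```text
time: 5.4
position: [0.4389, 0.306, 0.0561]
eef_rot: [[-0.152, 0.988, 0.005], [0.988, 0.152, 0.009], [0.008, 0.006, -1.0]]
ft_force: [-2.0, 3.2, 16.3]
width: 0.003
finger_force: 7.5
```

Run:
```python
from h import *
a=pic('top','t2.png');o=get_obs();print(o['position'],o['ft_force'])
# white/light-lavender pixels along plate front axis: profile along box x axis
R=lambda x,y:(.4428+np.cos(-1.421)*x-np.sin(-1.421)*y,.2661+np.sin(-1.421)*x+np.cos(-1.421)*y,.056)
for n in('t1','t2'):
    d=np.load(f'pics/{n}.png.npz');im=cv2.GaussianBlur(d['color'],(3,3),0)
    for y in(-.015,.015):
        print(n,y,[(round(x*1000),im[int(round(v)),int(round(u))].tolist()) for x in np.arange(.07,.13,.004) for u,v in[proj(d,R(x,y))]])
```

```text
[0.43911571 0.30487223 0.05611069] [-2.90261427  1.33617604 17.62364827]
t1 -0.015 [(70, [225, 212, 212]), (74, [224, 211, 211]), (78, [226, 212, 212]), (82, [225, 213, 213]), (86, [215, 213, 218]), (90, [196, 204, 210]), (94, [101, 147, 183]), (98, [104, 155, 201]), (102, [105, 157, 202]), (106, [104, 157, 202]), (110, [103, 154, 199]), (114, [103, 155, 200]), (118, [104, 156, 200]), (122, [102, 155, 199]), (126, [101, 154, 198])]
t1 0.015 [(70, [221, 208, 209]), (74, [222, 208, 209]), (78, [223, 209, 209]), (82, [222, 211, 212]), (86, [231, 231, 235]), (90, [152, 170, 179]), (94, [104, 156, 202]), (98, [105, 157, 203]), (102, [105, 157, 202]), (106, [105, 157, 202]), (110, [104, 156, 202]), (114, [104, 156, 201]), (118, [104, 156, 202]), (122, [103, 156, 202]), (126, [104, 156, 201])]
t2 -0.015 [(70, [197, 185, 185]), (74, [189, 177, 178]), (78, [220, 207, 207]), (82, [225, 212, 212]), (86, [225, 212, 212]), (90, [226, 213, 212]), (94, [226, 213, 214]), (98, [215, 207, 210]), (102, [127, 167, 203]), (106, [104, 157, 202]), (110, [102, 154, 199]), (114, [103, 155, 200]), (118, [103, 154, 199]), (122, [103, 155, 200]), (126, [102, 154, 199])]
t2 0.015 [(70, [207, 194, 194]), (74, [197, 185, 185]), (78, [218, 204, 205]), (82, [222, 208, 209]), (86, [222, 208, 209]), (90, [222, 208, 208]), (94, [223, 210, 209]), (98, [223, 211, 211]), (102, [130, 160, 189]), (106, [104, 157, 202]), (110, [104, 156, 202]), (114, [104, 156, 201]), (118, [104, 156, 202]), (122, [105, 156, 202]), (126, [106, 158, 203])]
```

Emit:
send_rows --increments "0 -0.01 0 -0.001 0; 0 -0.017 0 0 0; 0 -0.018 0 0 0; 0 -0.018 0 0 0; 0 -0.017 0 0 0"

```text
time: 5.95
position: [0.4441, 0.2736, 0.0561]
eef_rot: [[-0.152, 0.988, 0.005], [0.988, 0.152, 0.008], [0.007, 0.006, -1.0]]
ft_force: [-1.6, 3.1, 14.5]
width: -0.004
finger_force: 6.7
```

Emit:
send_rows --increments "0 -0.018 0 0 0; 0 -0.018 0 0 0; 0 -0.018 0 0 0; 0 -0.018 0 0 0; 0 -0.018 0 0 0"

```text
time: 6.45
position: [0.4498, 0.2379, 0.0561]
eef_rot: [[-0.152, 0.988, 0.006], [0.988, 0.152, 0.007], [0.006, 0.007, -1.0]]
ft_force: [-2.1, 2.4, 14.2]
width: -0.0
finger_force: 7.0
```

Run:
```python
from h import *
a=pic('top','t3.png');o=get_obs();print(o['position'],o['ft_force'])
R=lambda x,y:(.4428+np.cos(-1.421)*x-np.sin(-1.421)*y,.2661+np.sin(-1.421)*x+np.cos(-1.421)*y,.056)
im=cv2.GaussianBlur(a['color'],(3,3),0)
for y in(-.02,.02):
    print(y,[(round(x*1000),int(im[int(round(v)),int(round(u)),0])) for x in np.arange(.07,.2,.004) for u,v in[proj(a,R(x,y))]])
```

```text
[0.45002224 0.23596847 0.0560039 ] [-1.67863314  0.77185868 16.50503698]
-0.02 [(70, 26), (74, 26), (78, 27), (82, 27), (86, 27), (90, 28), (94, 29), (98, 29), (102, 30), (106, 30), (110, 30), (114, 30), (118, 30), (122, 31), (126, 50), (130, 105), (134, 184), (138, 192), (142, 124), (146, 212), (150, 230), (154, 230), (158, 229), (162, 230), (166, 229), (170, 150), (174, 99), (178, 96), (182, 94), (186, 97), (190, 95), (194, 96), (198, 97)]
0.02 [(70, 26), (74, 26), (78, 26), (82, 49), (86, 176), (90, 119), (94, 192), (98, 173), (102, 207), (106, 121), (110, 188), (114, 198), (118, 205), (122, 158), (126, 123), (130, 197), (134, 181), (138, 209), (142, 125), (146, 197), (150, 226), (154, 226), (158, 226), (162, 227), (166, 221), (170, 125), (174, 108), (178, 107), (182, 108), (186, 107), (190, 110), (194, 110), (198, 92)]
```

The plate now sticks out about 77 mm and the box hasn't moved. I'll lift off, open the gripper and move out over the plate's free end.

Emit:
send_rows --increments "0 0 0 -0.01 0; 0 0 0 -0.05 0; 0 0 0 -0.05 0; 0.5 0 0 -0.05 0; 1 -0.047 0 -0.02 0"

```text
time: 7.0
position: [0.4513, 0.2187, 0.1273]
eef_rot: [[-0.154, 0.988, 0.003], [0.988, 0.154, 0.005], [0.004, 0.004, -1.0]]
ft_force: [0.7, 0.5, -0.3]
width: 0.333
finger_force: 0.0
```

Emit:
send_rows --increments "1 -0.047 0 0 0; 1 -0.047 0 0 0; 1 -0.047 0 0 0; 1 -0.047 0 0 0; 1 0 0 0 0"

```text
time: 7.5
position: [0.4624, 0.1375, 0.1249]
eef_rot: [[-0.144, 0.99, -0.001], [0.99, 0.144, -0.003], [-0.003, -0.002, -1.0]]
ft_force: [0.0, 0.3, -0.6]
width: 1.003
finger_force: 0.0
```

Run:
```python
from h import *
o=get_obs();print(o['position'],o['eef_rot'],o['ft_force'])
w=pic('wrist','w1.png');a=pic('top','t4.png')
cv2.imwrite('pics/c4.png',cv2.resize(a['color'][130:290,170:470],None,fx=2.6,fy=2.6,interpolation=cv2.INTER_CUBIC))
```

```text
[0.4623578  0.13752566 0.12489694] [[-0.14428615  0.98953526 -0.00121235]
 [ 0.98953275  0.14428242 -0.00274386]
 [-0.00254023 -0.00159556 -0.9999955 ]] [ 0.0255094   0.34570864 -0.55591767]
```

View pics/w1.png

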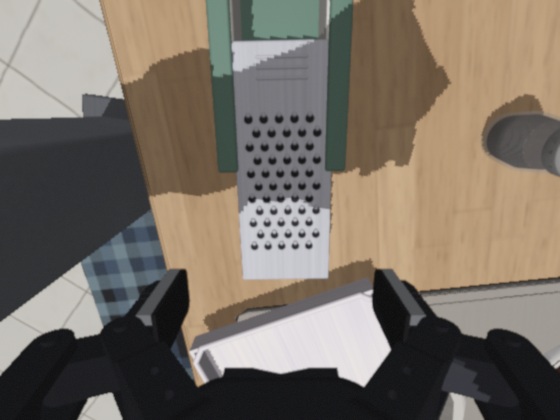

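View pics/c4.png

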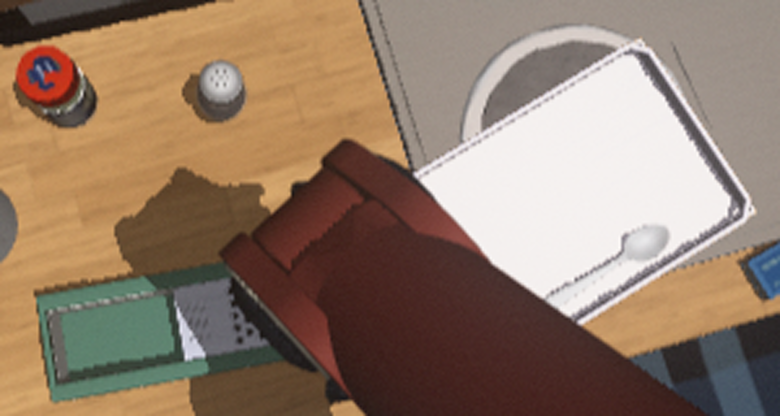

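The wrist view shows the plate's free end with front corners at (244,279) and (329,278). The box lips end at (217,172) and (346,171). The top view shows tray rim corners at about (416,146) and (459.5,211.5).

Run:
```python
from h import *
w=np.load('pics/w1.png.npz');a=np.load('pics/t0.png.npz')
f=[onz(w,u,v,.056)[:2] for u,v in[(329,278.5),(244,279.5)]];g=[onz(w,u,v,.062)[:2] for u,v in[(346.5,171.5),(217.5,172)]]
n=lambda l:print(np.mean(l,0).round(4),np.linalg.norm(l[0]-l[1]).round(4),np.degrees(np.arctan2(*(l[0]-l[1])[::-1])).round(2))
n(f);n(g)
# edges along plate from columns at rows: left/right edges by threshold
im=w['color'].astype(int)
for row in(215,235,270):
    b=(im[row,200:370,0]>im[row,200:370,2]+3)
    k=np.nonzero(b)[0]+200;print(row,k.min(),k.max(),[onz(w,u,row,.056)[:2].round(4).tolist() for u in(k.min()-.0,k.max()+1.)])
# predicted from top box pose
c,s=np.cos(-1.421),np.sin(-1.421);P=lambda x,y:np.round((.4428+c*x-s*y,.2661+s*x+c*y),4)
print('pred front',P(.1695,0),'mouth',P(.092,0))
T=np.array([onz(a,u-.2,v-.2,.0385)[:2] for u,v in[(318.5,207),(416,146.2),(459.5,211.5),(362,271)]])
t,e=rectfit(T,.25,.17);print('tray',t.round(4),np.degrees(t[2]).round(2),e)
im=w['color'];m=cv2.inRange(cv2.cvtColor(im,cv2.COLOR_BGR2HSV),(0,0,150),(180,30,255))
o=get_obs();print(o['time'])
rows([(*P(.125,0),.10,1.7206,2),(*P(.125,0),.0445,1.7206,5)],1)
```

```text
[0.4731 0.0947] 0.0642 9.11
[0.4577 0.1761] 0.0848 8.53
215 240 329 [[0.433, 0.1402], [0.4959, 0.1494]]
235 241 327 [[0.4353, 0.1252], [0.4974, 0.1343]]
270 243 326 [[0.4398, 0.0975], [0.502, 0.1066]]
pred front [0.4681 0.0985] mouth [0.4565 0.1751]
tray [ 0.5349 -0.0636 -1.0408] -59.63 [ 0.004   0.0013  0.0029  0.0004  0.     -0.0026 -0.007   0.001 ]
7.6
1 0.002 -0.001 0.032 -0; 1 0.001 0 0.031 -0; 1 0 0 0.028 -0; 1 0 0 0.028 -0; 1 0 0 0.028 -0
1 0 0 0.027 -0; 1 0 0 0.028 -0
```

Run:
```python
from h import *
w=np.load('pics/w1.png.npz');o=get_obs();p=np.array(o['position']);R=np.array(o['eef_rot']);print(p)
for k in(-.013,0,.069):
    print(k,np.round(proj(w,p+R[:,2]*k),1),np.round(proj(w,p+R[:,2]*k+R[:,1]*.0425),1),np.round(proj(w,p+R[:,2]*k-R[:,1]*.0425),1))
q=np.array([.4645,.1425,.056]);print(R.T@(q-p))
```

```text
[0.46212955 0.14132525 0.12531246]
-0.013 [281.  277.3] [373.3 277. ] [188.9 277.6]
0 [281.  264.3] [366. 264.] [196.1 264.6]
0.069 [281.  219.3] [341. 219.] [221.  219.5]
[0.00075761 0.0025201  0.069313  ]
```

Emit:
send_rows --increments "1 0 0.003 0.04 0; 1 0 0.003 0.04 0; 1 0 0 0.04 0; 1 0 0 0.03 0; 1 0 0 0 0"

```text
time: 8.1
position: [0.4634, 0.1422, 0.0641]
eef_rot: [[-0.152, 0.988, -0.003], [0.988, 0.152, -0.0], [0.0, -0.003, -1.0]]
ft_force: [-1.0, -0.2, 0.4]
width: 0.998
finger_force: 0.0
```

Run:
```python
from h import *
w=pic('wrist','w2.png');o=get_obs();p=np.array(o['position']);R=np.array(o['eef_rot']);print(o['time'],p,R.round(4).tolist())
im=w['color'].astype(int)
u0,v0=proj(w,p+R[:,2]*(p[2]-.056));print(u0,v0)
for row in[int(v0)+d for d in(-40,-20,0,20,30)]:
    b=(im[row,150:420,0]>im[row,150:420,2]+3)&(im[row,150:420,0]>120)
    k=np.nonzero(b)[0]+150
    if len(k):print(row,k.min(),k.max(),[ (R.T@(onz(w,u,row,.056)-p)).round(4).tolist() for u in(k.min(),k.max()+1.)])
```

```text
8.15 [0.46399735 0.14225807 0.06487483] [[-0.1512, 0.9885, -0.0014], [0.9885, 0.1512, 0.0002], [0.0004, -0.0014, -1.0]]
281.6112642083757 263.4652682125489
223 220 343 [[0.0227, -0.0313, 0.0089], [0.0228, 0.0316, 0.0088]]
243 222 342 [[0.0117, -0.0309, 0.0089], [0.0118, 0.0318, 0.0088]]
263 223 341 [[0.0002, -0.031, 0.0089], [0.0003, 0.0319, 0.0088]]
283 224 340 [[-0.0117, -0.0311, 0.0089], [-0.0116, 0.0321, 0.0088]]
293 225 340 [[-0.0179, -0.0309, 0.0089], [-0.0178, 0.0324, 0.0088]]
```

View pics/w2.png

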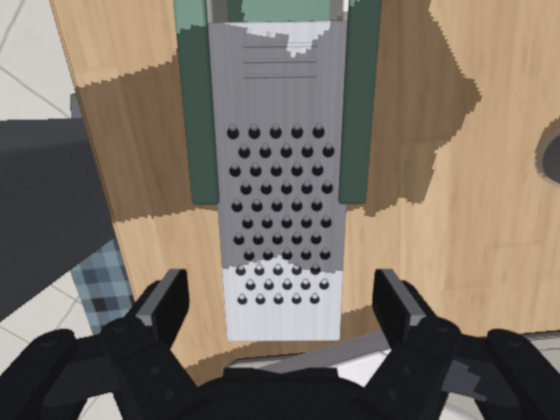

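The plate lies between the open fingers, with sides at columns 223 and 341 and fingers at 189 and 373. It's centred to about 0.5 mm. I'll go down and close.

Emit:
send_rows --increments "1 0 0.001 0.02 0; 1 0 0 0.02 0; 1 0 0 0.014 0; 1 0 0 0 0; 1 0 0 0 0"

```text
time: 8.65
position: [0.465, 0.1414, 0.0437]
eef_rot: [[-0.149, 0.989, -0.0], [0.989, 0.149, 0.0], [0.0, -0.0, -1.0]]
ft_force: [0.4, 0.5, -0.2]
width: 0.997
finger_force: 0.0
```

Emit:
send_rows --increments "0.85 0 0 0 0; 0.8 0 0 0 0; 0.7 0 0 0 0; 0.6 0 0 0 0; 0.5 0 0 0 0"

```text
time: 9.15
position: [0.4651, 0.1414, 0.044]
eef_rot: [[-0.149, 0.989, 0.0], [0.989, 0.149, 0.0], [0.0, 0.0, -1.0]]
ft_force: [0.6, -0.0, 0.8]
width: 0.723
finger_force: 64.4
```

Emit:
send_rows --increments "0.5 -0.01 0 0 0; 0.5 -0.02 0 0 0; 0.5 -0.025 0 0 0; 0.5 -0.025 0 0 0; 0.5 -0.025 0 0 0"

```text
time: 9.65
position: [0.4714, 0.0985, 0.0437]
eef_rot: [[-0.149, 0.989, -0.0], [0.989, 0.149, -0.0], [-0.0, -0.0, -1.0]]
ft_force: [-0.7, 1.5, 0.8]
width: 0.719
finger_force: 64.7
```

Emit:
send_rows --increments "0.5 -0.03 0 0 0; 0.5 -0.03 0 0 0; 0.5 -0.03 0 0 0; 0.5 -0.03 0 0 0; 0.5 -0.03 0 0 0"

```text
time: 10.15
position: [0.4801, 0.0387, 0.0435]
eef_rot: [[-0.149, 0.989, -0.001], [0.989, 0.149, -0.001], [-0.001, -0.001, -1.0]]
ft_force: [-0.0, 0.2, -1.0]
width: 0.719
finger_force: 65.1
```

Run:
```python
from h import *
w=pic('wrist','w3.png');a=pic('top','t5.png')
o=get_obs();print(o['time'],o['position'],o['ft_force'])
h=cv2.resize(a['color'][180:300,170:470],(600,240));cv2.imwrite('pics/v5.png',np.vstack([cv2.resize(w['color'],(440,330)),cv2.copyMakeBorder(h,0,0,0,0,cv2.BORDER_CONSTANT)[:, :440]]))
```

```text
10.25 [0.48021075 0.03736415 0.0434173 ] [ 0.02848188  0.38112074 -0.58965916]
```

View pics/v5.png

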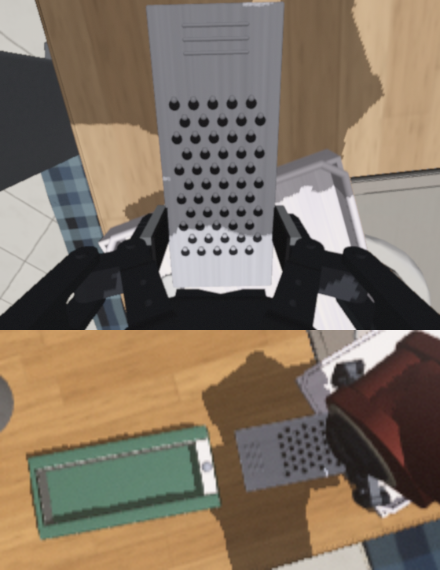

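The plate is clear of the box, which hasn't moved. The plate hangs level-looking between the pads, with its rear corners at the top of the wrist view. I'll check its tilt and refine the tray pose.

Run:
```python
from h import *
w=np.load('pics/w3.png.npz');o=get_obs();p=np.array(o['position']);R=np.array(o['eef_rot'])
s=1/.7857
C=np.array([(148,6),(284,2.5),(272,287),(175,290)],float)*s
# object: plate top corners, plate x front; rear-left.. image right = tool +y = plate +y? (plate x=-tool x, z up)
O=np.array([(-.08,-.032,0),(-.08,.032,0),(.08,.032,0),(.08,-.032,0)])
ok,rv,tv=cv2.solvePnP(O,C,w['mtx'],None)
F=np.diag([1,-1,-1]);T=w['cam_to_world'];Rw=T[:3,:3]@F@cv2.Rodrigues(rv)[0];tw=T[:3,:3]@F@tv[:,0]+T[:3,3]
print('R',Rw.round(3).tolist(),'c',tw.round(4),'rel tool',(R.T@(tw-p)).round(4))
print('flat pred',[np.round(proj(w,(*(tw[:2]+Rw[:2,:2]@q[:2]),.056)),1).tolist() for q in O],C.round(1).tolist())
a=np.load('pics/t0.png.npz');hsv=cv2.cvtColor(a['color'],cv2.COLOR_BGR2HSV)
t=cv2.inRange(hsv,(0,0,185),(180,40,255));t[:140]=0;t[280:]=0;t[:,:310]=0;t[:,470:]=0
t=cv2.morphologyEx(t,cv2.MORPH_OPEN,np.ones((3,3)))
k=cv2.convexHull(max(cv2.findContours(t,0,2)[0],key=cv2.contourArea))
A=cv2.approxPolyDP(k,5,True)[:,0];print(A.tolist())
A=min((np.roll(A,i,0) for i in range(len(A))),key=lambda B:B[0,0])
if len(A)==4:
  for z in(.0215,.0385):
    P=np.array([onz(a,*q,z)[:2] for q in A]);print(z,[(x[0].round(4),x[1]) for x in[rectfit(P,.25,.17)]],[np.linalg.norm(P[i]-P[i-1]).round(4) for i in range(4)])
```

```text
R [[0.174, 0.985, 0.008], [-0.984, 0.173, 0.034], [0.032, -0.014, 0.999]] c [0.4751 0.0721 0.0557] rel tool [ 0.0351  0.     -0.0123]
flat pred [[186.0, 5.8], [364.2, 0.5], [347.2, 362.2], [222.0, 364.6]] [[188.4, 7.6], [361.5, 3.2], [346.2, 365.3], [222.7, 369.1]]
[[414, 152], [449, 212], [357, 267], [321, 207]]
0.0215 [(array([ 0.5353, -0.06  , -1.0697]), array([ 0.0071,  0.0117,  0.0102,  0.0006, -0.0048, -0.014 , -0.0125,
        0.0017]))] [np.float64(0.148), np.float64(0.2388), np.float64(0.1499), np.float64(0.2325)]
0.0385 [(array([ 0.5332, -0.0559, -1.0697]), array([ 0.0072,  0.0143,  0.0125, -0.0007, -0.005 , -0.0165, -0.0147,
        0.0029]))] [np.float64(0.1453), np.float64(0.2344), np.float64(0.1471), np.float64(0.2282)]
```

Run:
```python
from h import *
o=get_obs();x,y,_=o['position']
rows([(x,y,.09,1.7206,3),(.5667,-.0851,.09,2.077,7),(.5667,-.0851,.035,2.077,5)],.5,o)
```

```text
0.5 0 0 -0.039 -0.001; 0.5 0 0 -0.039 -0; 0.5 0 0 -0.038 -0.001; 0.5 -0.048 0.024 0 -0.025; 0.5 -0.049 0.022 0 -0.026
0.5 -0.05 0.019 0 -0.025; 0.5 -0.051 0.016 0 -0.026; 0.5 -0.052 0.014 0 -0.025; 0.5 -0.052 0.011 0 -0.026; 0.5 -0.053 0.009 0 -0.025
0.5 0 0 0.027 -0; 0.5 0 0 0.028 -0; 0.5 0 0 0.027 -0; 0.5 0 0 0.028 -0; 0.5 0 0 0.027 -0
```

Emit:
send_rows --increments "0.5 0 0 -0.039 0; 0.5 0 0 -0.039 0; 0.5 0 0 -0.038 0; 0.5 -0.048 0.024 0 -0.025; 0.5 -0.049 0.022 0 -0.026"

```text
time: 10.75
position: [0.5055, 0.0063, 0.0909]
eef_rot: [[-0.254, 0.967, 0.001], [0.967, 0.254, 0.001], [0.0, 0.001, -1.0]]
ft_force: [0.3, -1.0, -1.5]
width: 0.721
finger_force: 65.5
```

Emit:
send_rows --increments "0.5 -0.05 0.019 0 -0.025; 0.5 -0.051 0.016 0 -0.026; 0.5 -0.052 0.014 0 -0.025; 0.5 -0.052 0.011 0 -0.026; 0.5 -0.053 0.009 0 -0.025"

```text
time: 11.25
position: [0.5671, -0.0823, 0.09]
eef_rot: [[-0.487, 0.873, -0.0], [0.873, 0.487, 0.0], [0.001, -0.0, -1.0]]
ft_force: [-0.1, 0.2, -0.6]
width: 0.72
finger_force: 65.5
```

Emit:
send_rows --increments "0.5 0 0 0 0; 0.5 0 0 0 0"

```text
time: 11.45
position: [0.5664, -0.0816, 0.0898]
eef_rot: [[-0.484, 0.875, -0.001], [0.875, 0.484, 0.001], [0.001, -0.0, -1.0]]
ft_force: [-0.5, 1.2, -1.8]
width: 0.721
finger_force: 65.5
```

Run:
```python
from h import *
w=pic('wrist','w4.png');o=get_obs();print(o['time'],o['position'],np.array(o['eef_rot']).round(3).tolist(),o['width'])
print([np.round(proj(w,((.535+np.cos(-1.0408)*x-np.sin(-1.0408)*y),-.063+np.sin(-1.0408)*x+np.cos(-1.0408)*y,.0385)),0).tolist() for x,y in[(-.125,.085),(-.125,-.085),(.125,-.085),(.125,.085)]])
```

```text
11.5 [ 0.5662021  -0.08070903  0.08995539] [[-0.485, 0.874, -0.001], [0.874, 0.485, 0.001], [0.002, -0.0, -1.0]] 0.718068566244385
[[405.0, -57.0], [73.0, -47.0], [147.0, 353.0], [374.0, 348.0]]
```

View pics/w4.png

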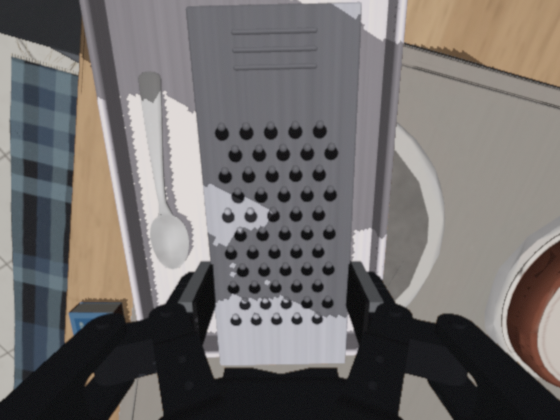

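The plate hangs over the tray floor, with the spoon clear on its left (150–190) and the right wall at columns 385–405. Lowering it now.

Emit:
send_rows --increments "0.5 0 0 0.03 0; 0.5 0 0 0.035 0; 0.5 0 0 0.035 0; 0.5 0 0 0.03 0; 0.5 0 0 0.015 0"

```text
time: 12.0
position: [0.5657, -0.0818, 0.0301]
eef_rot: [[-0.485, 0.874, -0.003], [0.874, 0.485, 0.0], [0.002, -0.003, -1.0]]
ft_force: [0.4, -0.4, -0.7]
width: 0.722
finger_force: 65.5
```

Emit:
send_rows --increments "0.5 0 0 0.008 0; 0.5 0 0 0.008 0; 0.5 0 0 0.004 0; 0.5 0 0 0.004 0; 0.5 0 0 0 0"

```text
time: 12.5
position: [0.567, -0.082, 0.0227]
eef_rot: [[-0.485, 0.875, 0.0], [0.875, 0.485, -0.0], [-0.0, 0.0, -1.0]]
ft_force: [-0.5, 0.1, -0.9]
width: 0.719
finger_force: 65.5
```

Emit:
send_rows --increments "0.5 0 0 0.005 0; 0.5 0 0 0.004 0; 0.5 0 0 0.003 0; 0.5 0 0 0 0; 0.5 0 0 0 0"

```text
time: 13.0
position: [0.5669, -0.082, 0.0177]
eef_rot: [[-0.485, 0.875, -0.0], [0.875, 0.485, 0.0], [0.0, -0.0, -1.0]]
ft_force: [0.6, -0.5, -1.5]
width: 0.722
finger_force: 65.5
```

Emit:
send_rows --increments "0.5 0 0 0.003 0; 0.5 0 0 0.002 0; 0.5 0 0 0 0"

```text
time: 13.3
position: [0.5671, -0.082, 0.0164]
eef_rot: [[-0.485, 0.875, 0.0], [0.875, 0.485, -0.0], [-0.001, 0.0, -1.0]]
ft_force: [-1.0, 0.2, 4.4]
width: 0.722
finger_force: 68.3
```

Emit:
send_rows --increments "0.5 0 0 0.002 0; 0.5 0 0 0.001 0; 0.5 0 0 0 0"

```text
time: 13.6
position: [0.5671, -0.0819, 0.0163]
eef_rot: [[-0.485, 0.875, 0.001], [0.875, 0.485, -0.001], [-0.001, 0.0, -1.0]]
ft_force: [-4.3, -0.3, 13.0]
width: 0.72
finger_force: 72.4
```

Emit:
send_rows --increments "0.73 0 0 0 0; 0.75 0 0 0 0; 0.77 0 0 0 0; 0.8 0 0 0 0; 0.85 0 0 0 0"

```text
time: 14.1
position: [0.5667, -0.082, 0.0141]
eef_rot: [[-0.485, 0.875, -0.001], [0.875, 0.485, 0.0], [0.0, -0.0, -1.0]]
ft_force: [0.2, -0.1, -0.1]
width: 0.846
finger_force: 0.0
```

Emit:
send_rows --increments "0.88 0 0 -0.005 0; 0.88 0 0 -0.02 0; 0.88 0 0 -0.05 0; 0.88 0 0 -0.1 0; 0.88 0 0 -0.1 0"

```text
time: 14.6
position: [0.5663, -0.0819, 0.1256]
eef_rot: [[-0.485, 0.874, -0.002], [0.874, 0.485, 0.001], [0.001, -0.001, -1.0]]
ft_force: [0.2, -0.7, 0.5]
width: 0.882
finger_force: 0.0
```

Emit:
send_rows --increments "0.88 -0.05 0 -0.05 0; 0.88 -0.1 0 0 0; 0.88 -0.1 0 0 0; 0.88 -0.1 0 0 0; 0.88 -0.1 0 0 0"

```text
time: 15.1
position: [0.6546, -0.241, 0.1452]
eef_rot: [[-0.485, 0.875, 0.0], [0.875, 0.485, 0.0], [-0.0, 0.0, -1.0]]
ft_force: [2.0, 1.1, -0.5]
width: 0.882
finger_force: 0.0
```

Emit:
send_rows --increments "0.88 -0.1 0 0 0; 0.88 -0.1 0 0 0; 0.88 0 0 0 0; 0.88 0 0 0 0"

```text
time: 15.5
position: [0.6925, -0.3101, 0.1439]
eef_rot: [[-0.483, 0.876, -0.001], [0.876, 0.483, 0.001], [0.001, -0.0, -1.0]]
ft_force: [0.1, 0.1, 0.3]
width: 0.88
finger_force: 0.0
```

Run:
```python
from h import *
a=pic('top','t9.png');o=get_obs();print(o['time'],o['position'],o['ft_force'],np.abs(o['qvel']).max())
b=np.load('pics/t0.png.npz')['color'];d=a['color'];df=cv2.absdiff(b,d).max(2)
top=cv2.resize(d[120:300,110:480],(740,360));cv2.imwrite('pics/f.png',top)
for n,(x,y,w,h) in dict(box_outer=(180,225,105,62),jar=(172,140,35,40),shaker=(243,148,28,32),mug=(120,180,50,55)).items():
    print(n,(df[y:y+h,x:x+w]>40).sum())
```

```text
15.55 [ 0.69268566 -0.30820578  0.14441105] [-0.04211564 -0.35767717 -0.60631096] 0.023774128911907503
box_outer 2056
jar 0
shaker 0
mug 0
```

View pics/f.png

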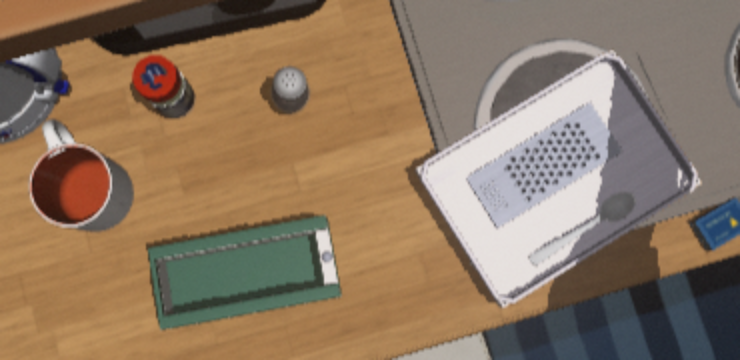

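The plate lies flat in the tray at about (540,165), grating side up and clear of the spoon. The box is in place with corners at (340,293) and (327,217). The jar, shaker and mug haven't changed from the first picture. Handing in.

```bash
python3 -c "
from station import workorder
print(workorder.job_done())"
```

```text
the job is handed in; nothing more can be done
None
```

The grater plate was pushed over its catch, drawn out of the box and laid flat, grating side up, in the tray beside the teaspoon. The last top-camera picture shows the box, mug, spice jar, pepper shaker and teaspoon still in place, and I handed the job in at about 15.6 s; no verdict was returned.

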